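# Serve sweets from the lever-lid candy box

### The job

Serve the two sweets from the red candy box: with closed fingertips press its yellow rear lever all the way down so the linked lid opens wide, and let both sweets roll out by themselves into the green tray. Then let the lever rise slowly under your fingertip, taking two seconds or more, so the lid settles fully shut without slamming, and move clear. Touch only the lever, leaving the lid and sweets untouched and the tray, teapot, canister and cups where they stand.

Things in the scene. Friction and masses are not known exactly. Their poses are not given: they have to be found in the camera images.
- candy_box: Red plastic candy box, heavy, on rubber feet, does not shift. 150 mm long (x), 90 mm wide (y), 110 mm high with the lid shut. Origin: centre of the underside; z up. Its -x side is the front with the chute mouth over the tray; on its +x side the lever sticks out. Bystanders stand 85 mm or more, centre to centre, from the lever's paddle.
- paddle (a point): Centre of the top face of the yellow paddle (44 mm along the lever, 56 mm across) at the lever's end. Moves with the lever. At rest it is 176 mm from the box's origin along the box's +x and 130 mm above the cabinet top, its face sloping 0.26 rad up away from the box. Fully pressed it is 49 mm lower, sloping 0.26 rad down, within 3 mm of the same place seen from above. The space above it is free.
- lever: The whole lever behind the box: white arm 18 mm wide, yellow paddle 8 mm thick. Origin on its pivot, at (85, 0, 102) mm in the box's frame, turning on a level axis along the box's y. Pressing the paddle takes about 1 to 6 N; there is no spring: the lid's weight pushes the lever back up.
- lever_angle (a joint): Lever angle, rad: 0 at rest (up), 0.52 pressed fully down.
- lid_angle (a joint): Lid angle, rad: 0 shut, 1.04 wide open; always twice the lever angle. It falls shut and slams if the lever is let go.
- lid: The lid: red panel 146 x 94 x 5 mm with a white inset and a clear front lip 48 mm deep that holds the sweets back. Origin on its hinge, at (66, 0, 108) mm in the box's frame; shut, it reaches along the box's -x. Raised, it stays on the far side of its hinge, 110 mm from the paddle.
- candy1: Origin: centre of the yellow wrapped sweet, a roller 26 mm across and 34 mm long (56 mm with its wrapper ends), 25 g; at the start inside the box behind the lid's lip, on a floor sloping down to the chute. It rolls out by itself within a second or so once the lid is well open.
- candy2: Origin: centre of the orange wrapped sweet, same size, just behind the yellow one.
- tray: Loose green tray 200 x 170 mm, 26 mm high, 4 mm walls; origin at the centre of its underside, its x along the box's x. It stands right in front of the chute already.
- teapot: White ceramic teapot, bystander, about 110 mm across without spout and handle, 110 mm high; origin at the centre of its underside.
- canister: Closed stainless steel tea canister, bystander, 75 mm across, 109 mm high; origin at the centre of its underside.
- cup1: Small glass cup, bystander, 52 mm across, 55 mm high; origin at the centre of its underside.
- cup2: Another small glass cup, same size; origin at the centre of its underside.

How it is judged:
On the way, in this order (a step that is already met when the one before it is completed fails the run):
1. the lid is held wide open by pressing the lever (value of joint lid_angle above 0.9 rad and contact force between the fingers and lever above 0.5 N), for 0.2 s.
2. the lid is fully shut again (value of joint lid_angle below 0.05 rad), for 0.2 s.
At the end, for the whole second after the job is handed in: The lid is shut (within 0.05 rad) and both sweets lie in the green tray (centres inside its walls, below 30 mm above its underside) (value of joint lid_angle below 0.05 rad and x of candy1 in the frame of tray between -0.098 and 0.098 m and y of candy1 in the frame of tray between -0.083 and 0.083 m and z of each of candy1, candy2 in the frame of tray below 0.03 m and x of candy2 in the frame of tray between -0.098 and 0.098 m and y of candy2 in the frame of tray between -0.083 and 0.083 m); the robot touches nothing.
It fails at once if the lid falls or is let down too fast (faster than 2.2 rad/s: a slam) (velocity of joint lid_angle below -2.2 rad/s).
It fails at once if the lid is pushed directly instead of by its lever (contact force between any of the fingers, the arm and lid above 0.5 N).
It fails at once if a sweet is touched, lifted or carried (contact force between the fingers and candy1 above 0.3 N or height (world z) of any of candy1, candy2 above 0.1 m or contact force between the fingers and candy2 above 0.3 N).
It fails at once if the tray is moved, lifted or tipped (distance of tray from where it was at the start of the episode above 0.02 m or angle between tray's own z axis and vertical above 0.3 rad).
It fails at once if the teapot, the canister or a cup is moved or tipped ((distance of teapot from where it was at the start of the episode above 0.01 m or angle between teapot's own z axis and vertical above 0.3 rad) or (distance of canister from where it was at the start of the episode above 0.01 m or angle between canister's own z axis and vertical above 0.3 rad) or (distance of cup1 from where it was at the start of the episode above 0.01 m or angle between cup1's own z axis and vertical above 0.3 rad) or (distance of cup2 from where it was at the start of the episode above 0.01 m or angle between cup2's own z axis and vertical above 0.3 rad)).
It also fails if it takes over 38 s, if anything falls off the work surface, if the arm or the gripper's body presses on something with over 40 N, if the wrist force passes 120 N, or if a joint passes its speed limit or range.

### The arm

A 7-joint arm with a two-finger parallel gripper is mounted at the origin on the work surface. World frame = base frame: x ahead of the robot, y to its left, z up, the work surface at z = 0. Lengths are in m, angles in rad, forces in N, time in s.
With the tool pointing down it reaches from about 0.4 to 0.85 m from the base axis. Payload 10.4 kg.
Tool frame: the origin (TCP) lies at the very end of the fingers, on their centre line; the grasp point (between the pads) lies r.hold_point_z behind it (r.hold_point_z is the distance from the TCP to the grasp point, in m); z points along the fingers, y is the direction in which the jaws open and shut (so a half turn about z gives the same grasp; the last joint's range is limited). The gripper opens to 87 mm and grips with 3 to 60 N. Pads are 19 mm wide; open, the fingers measure 117 mm over their backs; the gripper's body (75 mm by 190 mm) begins 51 mm behind the grasp point.
Start: joints at [-1.28, 0.332, -0.065, 1.46, 0.022, 1.35, -0.088], TCP at [0.193, 0.595, 0.223] pointing down, gripper open.
Joint ranges: [-2.6, 2.6], [-0.5, 2.12], [-1.47, 1.34], [0.16, 2.42], [-1.27, 4.41], [0.06, 2.06], [-2.6, 2.6]. Speed limits (rad/s): [2.22, 2.22, 2.79, 2.79, 3.14, 3.14, 3.14].

### API

Orientations are given as a unit quaternion [x, y, z, w].
In Python, from bench import r gives the robot as it stands.
- The arm moves only by the tool send_rows, never from a script. Its argument "commands" is a list of rows, each a list of 7 numbers: the shift along the world's x, y, z normalised to -1 to 1, where 1 is 0.03 m, then the turn, a rotation vector about the world's x, y, z normalised to -1 to 1, where 1 is 5 degrees, then the gripper command: -1 is fully open, 1 is shut, values between are in proportion. In form: [[tx, ty, tz, ax, ay, az, jaw], ...]. A call has 1 to 10 rows; each row shifts and turns the pose as measured when the row begins; what a row does not reach is not made up. A row lasts 1/12 s, in which the tool goes at most 41.7 mm and 7.16 degrees, less where a joint would pass 70% of its speed; a pose out of reach is approached as far as the arm can. A call with a number of a shift or a turn outside -1 to 1 is refused whole. A call with a gripper value outside its range is refused whole. The fingers move at their own pace and stop on an object; "grip_force" is the grip in N (left out, the last holds). Time passes only in rows, so rows that do not move let the fingers close. It gives the time, the measured TCP pose, the force and the opening at its end, in the units of the state.
- r.read_state(): the state, without advancing time (a new reading comes with each control period).
- r.camera(name): name is "side" or "top" or "wrist"; returns the picture (480x640x3 uint8, blue, green, red); there is no depth.
- r.calibration(name): a dict with "K" (3x3 intrinsics, pixels), "dist" ([k1, k2, p1, p2, k3] as OpenCV has them; the pictures are not rectified), "R" (3x3) and "t" (3): a world point X has camera coordinates R X + t; the wrist camera has in their place "mount" (4x4, takes a point from camera to tool coordinates, whose origin is the TCP and whose axes are the flange's). Camera axes: x right, y down, z forward; pixel columns grow to the right and rows downward; lengths in m; the calibration is good to about 2 mm. A picture is of the moment at which its call begins: read the wrist's pose just before it. calibration takes no time and is no camera call.
- r.close_job(): hands the job in, once; it reports no verdict.
The state is a dict: "time": time; "joint_positions": joint angles; "joint_vel": joint speeds; "joint_torque": joint torques, N m; "ee_pos": TCP position; "eef_rot": TCP orientation; "ft_force": force on the tool from outside, world axes, zero at the start; "torque": the same for the moment, N m; "width": finger opening in m.
Only numpy, scipy, OpenCV 4.12 (cv2) and the standard library are available. Lean on these libraries where they do the work, as an engineer would, in place of code of your own. Each camera call takes 0.05 s, during which the arm holds its last target.

## Working session

There is one attempt and no reset: what is moved stays moved. The work goes in short steps, Python scripts to look and compute and a tool call to move; the robot and the scene stay as the last step left them, time stands still between calls to the robot, and variables do not carry over. Pictures are saved under pics/ and viewed, and the job is handed in when it is done.

Besides the shell and the picture viewer there is one more tool, called by a JSON object that holds its "name" and its "arguments". send_rows: Moves the arm, as the interface text tells. Scaled input: -1 to 1 covers 0.03 m each way for a shift and 5 degrees each way for a turn. Its arguments: {"type":"object","properties":{"commands":{"type":"array"},"grip_force":{"type":"number"}},"required":["commands"]}

```bash
mkdir -p pics; python3 - <<'E'
from bench import r
import cv2,json
s=r.read_state()
print({k:s[k] for k in ("time","ee_pos","eef_rot","width","ft_force")}, r.hold_point_z)
for n in("side","top"):
    cv2.imwrite(f"pics/{n}0.png",r.camera(n)); c=r.calibration(n); print(n,c)
E
```

```text
{'time': 0.0, 'ee_pos': array([0.19277484, 0.59410848, 0.22172281]), 'eef_rot': array([ 1.56211332e-01,  9.87723382e-01, -7.29944872e-04, -8.63157745e-05]), 'width': 0.08707360903014022, 'ft_force': array([ 0.47980716, -0.58475917,  0.36396926])} 0.0187
side {'K': array([[517.91026499,   0.        , 324.8185248 ],
       [  0.        , 517.91026499, 235.22893218],
       [  0.        ,   0.        ,   1.        ]]), 'dist': array([-0.05976658,  0.        ,  0.        ,  0.        ,  0.        ]), 'R': array([[ 0.97171036, -0.23575981, -0.01401018],
       [-0.15373341, -0.58636677, -0.79532386],
       [ 0.1792903 ,  0.77497827, -0.60602283]]), 't': array([-0.56906235,  0.20655114,  0.72971332])}
top {'K': array([[561.7810057 ,   0.        , 318.26669671],
       [  0.        , 561.7810057 , 236.59149719],
       [  0.        ,   0.        ,   1.        ]]), 'dist': array([-0.03649225,  0.        ,  0.        ,  0.        ,  0.        ]), 'R': array([[ 0.02345824, -0.99972363,  0.00153995],
       [-0.98182838, -0.02332843, -0.18833169],
       [ 0.18831556,  0.00290596, -0.98210427]]), 't': array([0.0488172 , 0.62694535, 0.85558098])}
```

View pics/side0.png

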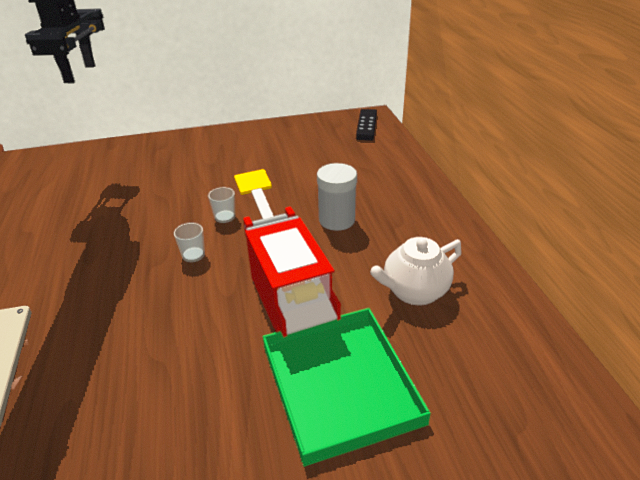

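View pics/top0.png

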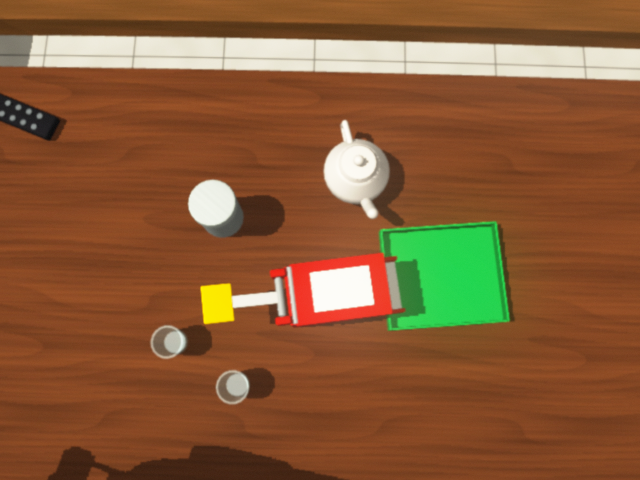

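The top view shows the paddle at about (217,303), the lid inset at (342,288) and cups at (169,342) and (233,387). The side view shows the paddle at about (253,182). Next I'll localise them.

```bash
cat > h.py <<'E'
from bench import r
import cv2, numpy as np
def ray(n,uv):
    c=r.calibration(n); p=cv2.undistortPoints(np.array([[uv]],float),c["K"],c["dist"])[0,0]
    return -c["R"].T@c["t"], c["R"].T@np.array([p[0],p[1],1])
def atz(n,uv,z):
    o,d=ray(n,uv); return o+d*(z-o[2])/d[2]
def tri(a,b):
    (o1,d1),(o2,d2)=ray("side",a),ray("top",b)
    s=np.linalg.lstsq(np.c_[d1,-d2],o2-o1,rcond=None)[0]
    return (o1+d1*s[0]+o2+d2*s[1])/2, np.linalg.norm(o1+d1*s[0]-o2-d2*s[1])
def yellow(im,thr=120):
    h=cv2.cvtColor(im,cv2.COLOR_BGR2HSV)
    m=cv2.inRange(h,(24,200,thr),(36,255,255))
    n,l,st,c=cv2.connectedComponentsWithStats(m); i=1+np.argmax(st[1:,4]); 
    return (l==i).astype(np.uint8),c[i],st[i]
E
python3 - <<'E'
from h import *
np.set_printoptions(precision=4,suppress=True)
C={}
for n in("side","top"):
    m,c,st=yellow(cv2.imread(f"pics/{n}0.png"),200 if n=="side" else 100); C[n]=c
    k=max(cv2.findContours(m,0,2)[0],key=cv2.contourArea)
    print(n,c,st,cv2.approxPolyDP(k,4,True)[:,0].tolist())
    print(atz(n,c,.13))
print(tri(C["side"],C["top"]))
a=atz("top",C["top"],.13); 
im=cv2.imread("pics/top0.png"); h=cv2.cvtColor(im,cv2.COLOR_BGR2HSV)
m=np.zeros(h.shape[:2],np.uint8); m[260:320,305:380]=cv2.inRange(h,(0,0,200),(180,60,255))[260:320,305:380]
k=max(cv2.findContours(m,0,2)[0],key=cv2.contourArea); R=cv2.minAreaRect(k);print(R)
b=atz("top",R[0],.11);print(b); d=a-b; print("box +x yaw",np.arctan2(d[1],d[0]),np.linalg.norm(d[:2]))
for uv,z in(((169,342),.055),((233,386),.055),((212,204),.109),((357,165),.1)): print(uv,atz("top",uv,z),np.linalg.norm((atz("top",uv,z)-a)[:2]))
E
```

```text
side [252.1319 180.2344] [235 170  36  22 546] [[265, 171], [235, 175], [240, 191], [270, 185]]
[0.5071 0.2066 0.13  ]
top [216.6793 303.2051] [ 201  284   33   40 1107] [[229, 284], [201, 287], [205, 323], [233, 319]]
[0.5089 0.2103 0.13  ]
(array([0.5082, 0.2108, 0.1275]), np.float64(0.0016501928276961165))
((341.35003662109375, 288.2129211425781), (39.479156494140625, 60.018558502197266), 82.64761352539062)
[0.5373 0.0267 0.11  ]
box +x yaw 1.7245455777022056 0.18582006890728864
(169, 342) [0.4507 0.2962 0.055 ] 0.10373671659807894
(233, 386) [0.3857 0.1912 0.055 ] 0.1246743469605287
(212, 204) [0.6639 0.2302 0.109 ] 0.15628482641645905
(357, 165) [0.7356 0.0044 0.1   ] 0.30630223896591463
```

Paddle at about (0.508, 0.209, 0.130), box +x yaw about 1.72 rad. I'll close the gripper and turn it so the jaw axis lies across the lever, a turn of -63°, while moving above the paddle.

{"name": "send_rows", "arguments": {"commands": [[0.5,-0.6,0,0,0,-0.6,1],[0.5,-0.6,0,0,0,-0.6,1],[0.5,-0.6,0,0,0,-0.6,1],[0.5,-0.6,0,0,0,-0.6,1],[0.5,-0.6,0,0,0,-0.6,1],[0.5,-0.6,0,0,0,-0.6,1],[0.5,-0.6,0,0,0,-0.6,1],[0.5,-0.6,0,0,0,-0.6,1],[0.5,-0.6,0,0,0,-0.6,1],[0.5,-0.6,0,0,0,-0.6,1]], "grip_force": 20}}

```text
time: 0.93
ee_pos: [0.3427, 0.406, 0.2171]
eef_rot: [0.414, 0.91, -0.003, -0.003]
ft_force: [-0.3, 1.2, 0.9]
width: 0.0289
```

{"name": "send_rows", "arguments": {"commands": [[0.55,-0.65,0,0,0,-0.64,1],[0.55,-0.65,0,0,0,-0.64,1],[0.55,-0.65,0,0,0,-0.64,1],[0.55,-0.65,0,0,0,-0.64,1],[0.55,-0.65,0,0,0,-0.64,1],[0.55,-0.65,0,0,0,-0.64,1],[0.55,-0.65,0,0,0,-0.64,1],[0.55,-0.65,0,0,0,-0.64,1],[0.55,-0.65,0,0,0,-0.64,1],[0.4,-0.5,0,0,0,-0.64,1]]}}

```text
time: 1.77
ee_pos: [0.5162, 0.1924, 0.2178]
eef_rot: [0.671, 0.742, -0.002, -0.003]
ft_force: [0.2, 0.3, -0.3]
width: 0.0004
```

{"name": "send_rows", "arguments": {"commands": [[0,0,0,0,0,0,1],[0,0,0,0,0,0,1]]}}

```text
time: 1.93
ee_pos: [0.5192, 0.1859, 0.2178]
eef_rot: [0.676, 0.737, -0.002, -0.003]
ft_force: [-0.2, 0.4, -0.3]
width: 0.0004
```

{"name": "send_rows", "arguments": {"commands": [[-0.1,0.2,-0.4,0,0,0.2,1],[-0.1,0.2,-0.4,0,0,0.2,1],[-0.1,0.2,-0.4,0,0,0.2,1],[-0.1,0.2,-0.4,0,0,0.2,1],[0,0,0,0,0,0,1],[0,0,0,0,0,0,1]]}}

```text
time: 2.43
ee_pos: [0.5015, 0.2168, 0.1629]
eef_rot: [0.644, 0.765, -0.003, -0.004]
ft_force: [0.7, 0.5, 0.4]
width: 0.0003
```

```bash
python3 - <<'E'
from h import *
for n in("side","top"): cv2.imwrite(f"pics/{n}1.png",cv2.resize(r.camera(n)[130:370,100:420],(640,480)))
print(r.read_state()["ee_pos"])
E
```

```text
[0.5018644  0.21652168 0.16347181]
```

View pics/side1.png

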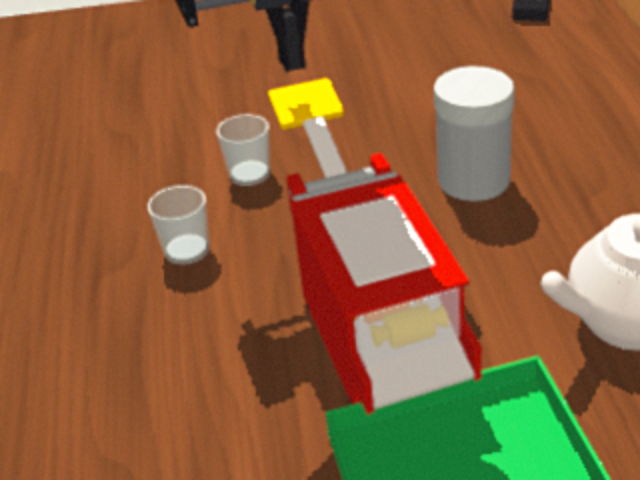

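View pics/top1.png

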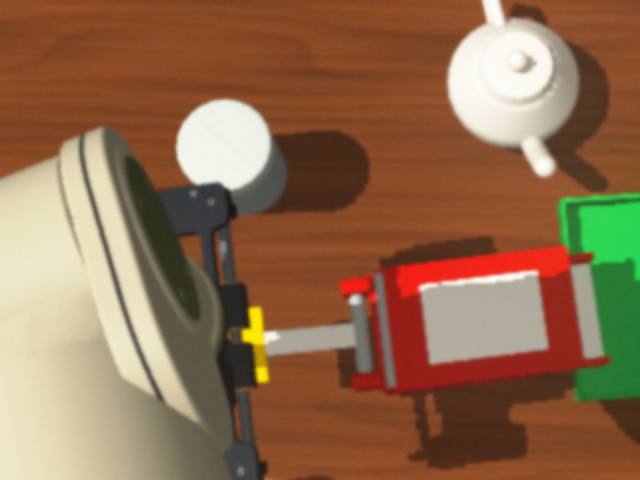

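The side view shows the fingertip at crop (292,67), just above the paddle at crop (305,100). The top view shows the jaws across the lever, clear of the lid and canister. I'll centre and descend to the paddle.

{"name": "send_rows", "arguments": {"commands": [[0.1,-0.15,-0.2,0,0,0,1],[0.1,-0.1,-0.2,0,0,0,1],[0,0,-0.2,0,0,0,1],[0,0,-0.2,0,0,0,1],[0,0,-0.1,0,0,0,1],[0,0,0,0,0,0,1]]}}

```text
time: 3.03
ee_pos: [0.5101, 0.2072, 0.1353]
eef_rot: [0.645, 0.764, -0.001, -0.003]
ft_force: [0.5, 0.9, -0.8]
width: 0.0001
```

{"name": "send_rows", "arguments": {"commands": [[0,0,-0.12,0,0,0,1],[0,0,-0.12,0,0,0,1],[0,0,-0.12,0,0,0,1],[0,0,-0.12,0,0,0,1],[0,0,-0.12,0,0,0,1],[0,0,-0.12,0,0,0,1],[0,0,-0.12,0,0,0,1],[0,0,-0.12,0,0,0,1]]}}

```text
time: 3.7
ee_pos: [0.5105, 0.2106, 0.1062]
eef_rot: [0.644, 0.765, 0.002, -0.004]
ft_force: [-1.8, 1.5, 4.2]
width: 0.0009
```

{"name": "send_rows", "arguments": {"commands": [[0,-0.02,-0.12,0,0,0,1],[0,-0.02,-0.12,0,0,0,1],[0,0,-0.12,0,0,0,1],[0,0,-0.12,0,0,0,1],[0,0,-0.12,0,0,0,1]]}}

```text
time: 4.12
ee_pos: [0.5109, 0.2086, 0.0861]
eef_rot: [0.645, 0.765, 0.001, -0.004]
ft_force: [-0.4, -0.1, 2.6]
width: 0.0001
```

{"name": "send_rows", "arguments": {"commands": [[0,0,-0.1,0,0,0,1],[0,0,-0.1,0,0,0,1],[0,0,-0.08,0,0,0,1]]}}

```text
time: 4.37
ee_pos: [0.5115, 0.2084, 0.0842]
eef_rot: [0.645, 0.764, 0.002, -0.005]
ft_force: [-16.9, -4.7, 36.2]
width: 0.0003
```

The force rose sharply to 36 N, so the lever is at its stop. I'll ease off slightly and look.

{"name": "send_rows", "arguments": {"commands": [[0,0,0,0,0,0,1],[0,0,0,0,0,0,1],[0,0,0,0,0,0,1],[0,0,0,0,0,0,1],[0,0,0,0,0,0,1],[0,0,0,0,0,0,1],[0,0,0,0,0,0,1],[0,0,0,0,0,0,1]]}}

```text
time: 5.03
ee_pos: [0.5114, 0.2083, 0.0851]
eef_rot: [0.645, 0.764, 0.002, -0.005]
ft_force: [-1.6, 0.9, 5.8]
width: 0.0007
```

```bash
python3 - <<'E'
from h import *
for n in("side","top"): cv2.imwrite(f"pics/{n}2.png",r.camera(n))
s=r.read_state();print(s["ee_pos"],s["ft_force"])
E
```

```text
[0.51130213 0.20825282 0.08512553] [-1.74192612  1.47403049  5.38267736]
```

View pics/side2.png

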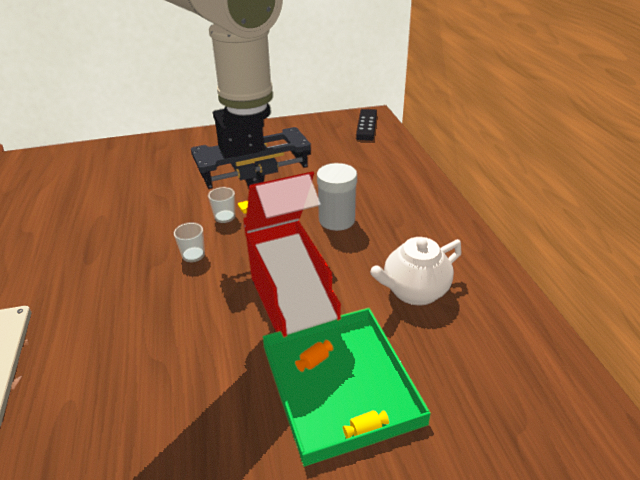

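View pics/top2.png

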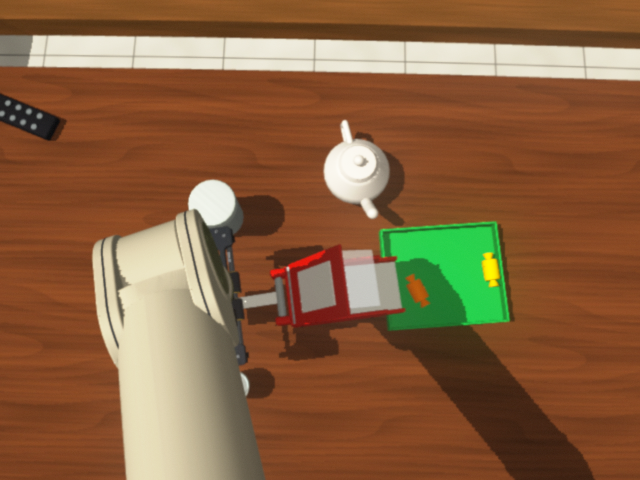

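Both sweets lie in the tray (orange at side (315,355), yellow at (366,424)), and the lid stands wide open. Now a slow rise.

{"name": "send_rows", "arguments": {"commands": [[0,0,0.04,0,0,0,1],[0,0,0.04,0,0,0,1],[0,0,0.04,0,0,0,1],[0,0,0.04,0,0,0,1],[0,0,0.04,0,0,0,1],[0,0,0.04,0,0,0,1],[0,0,0.04,0,0,0,1],[0,0,0.04,0,0,0,1],[0,0,0.04,0,0,0,1],[0,0,0.04,0,0,0,1]]}}

```text
time: 5.97
ee_pos: [0.511, 0.2095, 0.0977]
eef_rot: [0.645, 0.764, 0.002, -0.006]
ft_force: [-1.0, 2.9, 2.8]
width: 0.0008
```

{"name": "send_rows", "arguments": {"commands": [[0,0,0.04,0,0,0,1],[0,0,0.04,0,0,0,1],[0,0,0.04,0,0,0,1],[0,0,0.04,0,0,0,1],[0,0,0.04,0,0,0,1],[0,0,0.04,0,0,0,1],[0,0,0.04,0,0,0,1],[0,0,0.04,0,0,0,1],[0,0,0.04,0,0,0,1],[0,0,0.04,0,0,0,1]]}}

```text
time: 6.8
ee_pos: [0.511, 0.2092, 0.1113]
eef_rot: [0.645, 0.764, 0.002, -0.006]
ft_force: [-0.9, 2.1, 2.9]
width: 0.0002
```

{"name": "send_rows", "arguments": {"commands": [[0,0,0.04,0,0,0,1],[0,0,0.04,0,0,0,1],[0,0,0.04,0,0,0,1],[0,0,0.04,0,0,0,1],[0,0,0.04,0,0,0,1],[0,0,0.04,0,0,0,1],[0,0,0.04,0,0,0,1],[0,0,0.04,0,0,0,1],[0,0,0.04,0,0,0,1],[0,0,0.04,0,0,0,1]]}}

```text
time: 7.63
ee_pos: [0.5114, 0.2072, 0.1244]
eef_rot: [0.646, 0.763, 0.001, -0.005]
ft_force: [-0.0, -0.1, 3.3]
width: 0.0005
```

{"name": "send_rows", "arguments": {"commands": [[0,0,0.03,0,0,0,1],[0,0,0.03,0,0,0,1],[0,0,0.03,0,0,0,1],[0,0,0.03,0,0,0,1],[0,0,0.03,0,0,0,1],[0,0,0.03,0,0,0,1],[0,0,0.03,0,0,0,1],[0,0,0.03,0,0,0,1],[0,0,0.03,0,0,0,1],[0,0,0.03,0,0,0,1]]}}

```text
time: 8.47
ee_pos: [0.5113, 0.2054, 0.1335]
eef_rot: [0.646, 0.763, 0.0, -0.005]
ft_force: [-0.3, 1.4, 0.2]
width: 0.0005
```

{"name": "send_rows", "arguments": {"commands": [[0,0,0.05,0,0,0,1],[0,0,0.05,0,0,0,1],[0,0,0.1,0,0,0,1],[0,0,0.1,0,0,0,1],[0,0,0.3,0,0,0,1],[0,0,0.6,0,0,0,1],[0,0,0.6,0,0,0,1],[0,0,0.6,0,0,0,1],[0,0,0,0,0,0,1],[0,0,0,0,0,0,1]]}}

```text
time: 9.3
ee_pos: [0.5102, 0.2056, 0.2115]
eef_rot: [0.646, 0.763, -0.0, -0.005]
ft_force: [-0.3, 0.7, -0.8]
width: 0.0006
```

```bash
python3 - <<'E'
from h import *
for n in("side","top"): cv2.imwrite(f"pics/{n}3.png",r.camera(n))
s=r.read_state();print(s["time"],s["ee_pos"],s["ft_force"])
E
```

```text
9.4 [0.510146   0.20553643 0.21092322] [ 1.10714733 -0.04366088 -0.48989121]
```

View pics/side3.png

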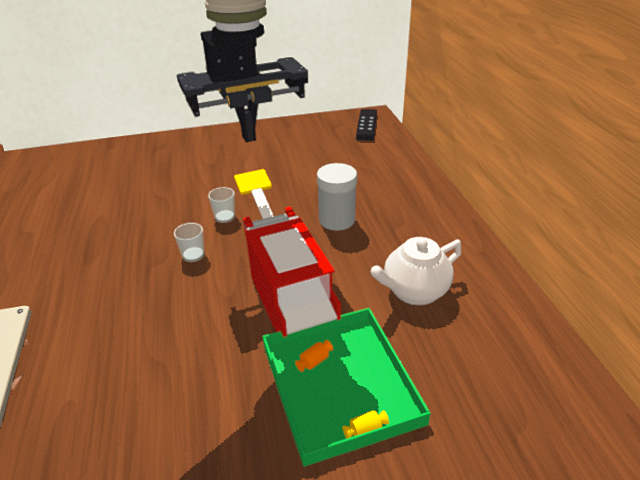

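View pics/top3.png

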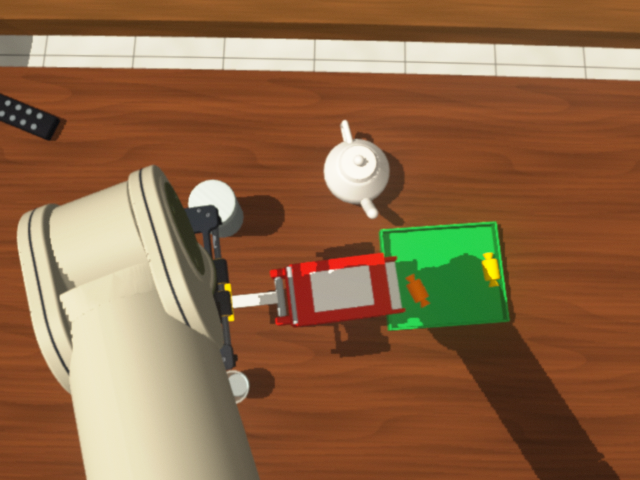

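The lid is shut, the paddle looks back at (252,181) and both sweets are in the tray. I'll check heights and paddle position numerically before handing in.

```bash
python3 - <<'E'
from h import *
P={}
for n,boxes in(("side",dict(pad=(160,200,225,280),y=(400,445,335,395),o=(335,375,290,340))),("top",dict(y=(245,295,475,505),o=(265,315,400,435)))):
    h=cv2.cvtColor(cv2.imread(f"pics/{n}3.png"),cv2.COLOR_BGR2HSV)
    for k,(a,b,c,d) in boxes.items():
        m=cv2.inRange(h[a:b,c:d],(3,150,60),(36,255,255)) if k!="pad" else cv2.inRange(h[a:b,c:d],(24,200,200),(36,255,255))
        if k=="o": m=cv2.inRange(h[a:b,c:d],(3,150,60),(20,255,255))
        ys,xs=np.nonzero(m); P[n,k]=(xs.mean()+c,ys.mean()+a)
print(P)
for k in"yo": print(k,tri(P["side",k],P["top",k]))
E
```

```text
{('side', 'pad'): (np.float64(252.19064748201438), np.float64(180.19064748201438)), ('side', 'y'): (np.float64(367.56296296296296), np.float64(424.9938271604938)), ('side', 'o'): (np.float64(313.7656500802568), np.float64(355.207062600321)), ('top', 'y'): (np.float64(492.32053742802304), np.float64(267.3128598848368)), ('top', 'o'): (np.float64(416.4331683168317), np.float64(291.46534653465346))}
y (array([ 0.58617946, -0.2318357 ,  0.01850349]), np.float64(0.0027313611689392366))
o (array([ 0.54432639, -0.10345337,  0.01505453]), np.float64(0.000314844082073201))
```

The paddle is back within 0.1 px of its starting place, and both sweets lie on the tray floor (z about 15–19 mm). Handing in.

```bash
python3 -c "
from bench import r
print(r.close_job())"
```

```text
the job is handed in; nothing more can be done
None
```

I opened the lid by pressing the lever fully down with closed fingertips, and both sweets rolled out into the green tray. I then let the lever rise under the fingertip over about 3 s, raised the gripper clear and handed the job in at about 9.4 s. No verdict is reported.

**Last checks:**
- **Lid and lever:** the lid looks shut in both views, and the paddle is within 0.1 px of its starting place in the side view.
- **Sweets:** both lie in the tray, with centres about 15 and 19 mm above the cabinet top.
- **Bystanders:** the tray, teapot, canister and cups look unmoved. I judged this by eye and did not measure it.
- **Gripper:** it ended about 80 mm above the paddle, touching nothing.

**Force:** the wrist force rose briefly to about 40 N when the lever reached its stop. It was the fingertips on the lever, and it stayed well below the 120 N wrist limit. I eased it to about 6 N at once, and no check failed or disagreed.

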